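Fit the keyed shaft into the pulley hub and hold it home

ROBOT

A 6-joint arm with a two-finger parallel gripper is mounted at the origin on a cart in front of the work surface, level with it; the furniture and walls round the work are solid. World frame = base frame: x ahead of the robot, y to its left, z up, the work surface at z = 0. Lengths are in mm, angles in degrees, forces in N, time in s.
With the tool pointing down it reaches from about 275 to 725 mm from the base axis. Payload 15.9 kg.
Tool frame: the origin (TCP) lies midway between the tips of the shut fingers; the grasp point (between the pads) lies 19 mm behind it; z points along the fingers, y is the line along which they close (so a half turn about z gives the same grasp; the last joint's range is limited). The gripper opens to 85 mm and grips with 20 to 120 N. Pads are 22 mm wide; open, the fingers measure 114 mm over their backs; the gripper's body (76 mm by 85 mm) begins 54 mm behind the grasp point. The pads swing forward as they close: fully open they stand 13 mm farther back than shut.
Start: joints at [71.62, 12.198, -1.971, 75.831, 0, 90], TCP at [157.657, 474.478, 231.306] pointing down, gripper open.
Joint ranges: [-170.91, 170.91], [-42.67, 98.43], [-65.05, 77.54], [-120.47, 116.71], [-90, 82.35], [-180, 180]. Speed limits (degrees/s): [108.29, 108.29, 136.94, 147.25, 180, 180].

INTERFACE

Orientations are given as a 3x3 rotation matrix whose columns are the frame's x, y, z axes.
In Python, from bench import get_state, grab_frame, job_done gives the robot as it stands.
- The arm moves only by the tool jog_arm, never from a script. Its argument "steps" is one flat list of numbers, 7 for each row, row after row: the shift along the tool's x, y, z in cm, then the turn, a rotation vector about the tool's x, y, z in rad, then the opening, from 0 (shut) to 1 (fully open). A call has 1 to 10 rows; each row shifts and turns the commanded pose from where the row before left it, along the tool's axes as they then stand; what a row does not reach is not made up. A row lasts 1/12 s, in which the tool goes at most 41.7 mm and 7.16 degrees, less where a joint would pass 70% of its speed; a pose out of reach is approached as far as the arm can. A call with a gripper value outside its range is refused whole. The fingers move at their own pace and stop on an object; the grip force is fixed at half the most. Time passes only in rows, so rows that do not move let the fingers close. It gives the time, the measured TCP pose, the force, the opening and the grip force at its end, in the units of the state.
- get_state(): the state, without advancing time (a new reading comes with each control period).
- grab_frame(name): name is "scene" or "top" or "wrist"; returns a dict with "color" (400x640x3 uint8, red, green, blue), "depth" (400x640 float32, mm along the optical axis (not along the pixel's ray), 0 where there is no reading), "fovy" (degrees; the focal length in pixels is half the picture's height over the tangent of half this angle, whatever the lens; pixels are square), "cx", "cy" (the principal point, pixels), "k1" (the pictures are not rectified: a ray, as slopes to the right and down, at radius r is drawn at 1 + k1 r^2 times it, then the intrinsics apply), "R" (3x3) and "t" (3): a world point X has camera coordinates R X + t. Camera axes: x right, y down, z forward; pixel columns grow to the right and rows downward; lengths in mm; the calibration is good to about 2 mm. A picture is of the moment at which its call begins.
- job_done(): hands the job in; it is judged then, once.
The state is a dict: "time_s": time; "joints": joint angles; "qd": joint speeds; "joint_torque": joint torques, N m; "tcp_pos": TCP position; "tcp_rot": TCP orientation; "contact_force": force on the tool from outside, world axes, zero at the start; "moment": the same for the moment, N m; "grip_width": finger opening in mm; "finger_force": force on a finger pad.
Only numpy, scipy, OpenCV 4.12 (cv2) and the standard library are available. Lean on these libraries where they do the work, as an engineer would, in place of code of your own. Each camera call takes 0.05 s, during which the arm holds its last target. There are 200 camera calls.

TASK

Take the bright shaft with the brass key off its stand hook, lower its nose into the bore of the grey belt pulley clamped in the assembly jig, turn it until the key slips into the keyway, and push it down against the jig's ejector spring until its shoulder sits on the hub. Feel for the keyway without ramming the key, and leave the dark shaft hanging and the things on the bench where they are. Finish still gripping the shaft and pressing it fully home, so that I can tighten the hub's grub screw; if you let go, the spring lifts it again.

Things in the scene. Friction and masses are not known exactly. Their poses are not given: they have to be found in the camera images.
- keyed_shaft: Loose bright steel shaft, 0.35 kg, 127 mm long, hanging upright by its eye from one of the stand's two hooks, key facing the robot, x about parallel to the stand's x. Origin: middle of the nose end; z up to the eye. From the nose: cone 14 to 24 mm over 5 mm, then 24 mm diameter; brass key 8 mm wide on the -x side, from 24 to 58 mm up, standing 5 mm proud; shoulder 38 mm diameter, 60 to 68 mm
- shoulder (a point): on the keyed shaft's axis, in the plane of the shoulder's underside, 60 mm above the nose; the shaft's axes
- eye (a point): where to grip: middle of the keyed shaft's flat-sided lifting eye, on its axis, 104 mm above the nose; the shaft's axes. The eye reaches from 76 to 127 mm, 30 mm wide along y (sides flat and parallel up to 112 mm, then a half-round top), 14 mm thick along x; its opening goes through along x, 18 mm wide, from 84 to 121 mm, the hook in its top. Fingers close along y
- plain_shaft: Loose dark shaft without a key and with a thinner lower half, same shoulder and eye, hanging on the other hook. It is not wanted. Origin at its nose, z up the shaft
- stand: Fixed blue steel stand, base 120 x 300 x 10 mm. Origin: on the bench under the hooks, mid-width; x away from the robot. Hooks of 8 mm bar at y = +75 and -75 mm run at z = 190 mm (bar centre) from the crossbar (x = 40 to 56 mm, top z = 203 mm) to -x; shafts hang at x = -8 mm, hook tips end at x = -46 mm, z = 206 mm. To come off, a shaft is raised 13 to 27 mm, then drawn some 55 mm to -x
- jig: Fixed grey metal assembly jig plate 170 x 170 x 35 mm with a 31 mm well in the middle. Origin: centre of its underside. Three strap clamps hold the pulley's rim, their tops 91 mm above the bench, 53 to 89 mm from the middle
- pulley: Grey two-groove V-belt pulley, 124 mm diameter, rim 36 mm high, fixed flat on the jig. Origin: centre of its underside, 35 mm above the bench; z up the bore. Steel hub 54 mm diameter, 50 mm high, with a 26 mm bore right through and one keyway on the -x side, 11 mm wide, to 18.5 mm from the axis, open at the top. The key fits when the x axes of shaft and pulley point the same way (to 0.1 rad)
- bore_mouth (a point): centre of the bore in the plane of the hub's top face, 85 mm above the bench; the pulley's axes. The key meets this face when the nose is 24 mm below it; fully home, the shoulder's underside lies in this plane
- ejector (a joint): brass spring ejector pin on the axis of the bore under the pulley, m: 0 at rest (its top 42 mm below the hub's top face), 0.018 when the shaft is fully home, 0.020 at its stop. It pushes up with 5.5 N at rest and 10 N at 0.018, more than the shaft's weight
- hex_key: small dark L-shaped hex key lying on the bench, to be left alone
- marker_pen: white and blue marker pen lying on the bench, to be left alone
- flap_disc: round red-brown flap disc, 120 mm, lying on the bench, to be left alone
- spanner_13: spanner lying on the bench, to be left alone
Not all that is in view belongs to the job. Leave any blue or green look-alike of the keyed_shaft alone.

How it is judged (in metres and radians):
On the way, in this order (a step that is already met when the one before it is completed fails the run):
1. the keyed shaft is held by the gripper, clear of the stand, off its hook (contact force between the fingers and keyed_shaft above 1 N and contact force between keyed_shaft and stand below 0.05 N and x of keyed_shaft in the frame of stand below -0.05 m and height (world z) of keyed_shaft above 0.05 m), for 0.1 s.
2. the nose of the keyed shaft stands in the bore, at least 8 mm below the hub's face (z of keyed_shaft in the frame of bore_mouth below -0.008 m and horizontal distance between keyed_shaft and bore_mouth below 0.004 m), for 0.1 s.
At the end, for the whole second after the job is handed in: The keyed shaft is upright, at rest and gripped, its key in the keyway, its shoulder within 2.5 mm of the hub face and 3 mm of the bore axis, the ejector pressed down at least 15.5 mm; the dark shaft still hangs within 30 mm of where it was (z of shoulder in the frame of bore_mouth between -0.003 and 0.0025 m and horizontal distance between shoulder and bore_mouth below 0.003 m and angle between the x axis of keyed_shaft and the x axis of pulley, either way round below 0.2 rad and angle between keyed_shaft's own z axis and vertical below 0.08 rad and value of joint ejector above 0.0155 m and contact force between the fingers and keyed_shaft above 2 N and linear speed of keyed_shaft below 0.01 m/s and distance of plain_shaft from where it was at the start of the episode below 0.03 m); the arm keeps its last pose, push and grip.
It fails at once if the dark shaft is knocked or moved by more than 30 mm (distance of plain_shaft from where it was at the start of the episode above 0.03 m).
It fails at once if the shaft is rammed against the pulley with more than 80 N (contact force between keyed_shaft and pulley above 80 N).
It fails at once if something lying on the bench is pushed by more than 30 mm (distance of any of hex_key, marker_pen, flap_disc, spanner_13 from where it was at the start of the episode above 0.03 m).
It also fails if it takes over 51 s, if anything falls off the work surface, if the arm or the gripper's body presses on something with over 40 N, if the wrist force passes 120 N, or if a joint passes its speed limit or range.

## Working session

There is one attempt and no reset: what is moved stays moved. The work goes in short steps, Python scripts to look and compute and a tool call to move; the robot and the scene stay as the last step left them, time stands still between calls to the robot, and variables do not carry over. Pictures are saved under pics/ and viewed, at most 10 in all, crops included, and the job is handed in when it is done.

Besides the shell and the picture viewer there is one more tool, called after ">>>" by a JSON object that holds its "method" and its "body". jog_arm: Moves the arm, as the interface text tells. Its arguments: {"type":"object","properties":{"steps":{"type":"array"}},"required":["steps"]}

```bash
ls; mkdir -p pics; python3 - <<'E'
from bench import *
import cv2,pickle,numpy as np
F={}
for n in("scene","top"):
    f=grab_frame(n);F[n]=f
    print(n,f['fovy'],f['cx'],f['cy'],f['k1'],np.round(f['R'],4).tolist(),np.round(f['t'],1))
pickle.dump(F,open('f0.pkl','wb'))
cv2.imwrite('pics/a.png',cv2.resize(np.vstack([F['scene']['color'],F['top']['color']])[...,::-1],(480,600)) if 0 else F['scene']['color'][...,::-1])
cv2.imwrite('pics/b.png',F['top']['color'][...,::-1])
print(get_state())
E
```

```text
pics
scene 53.55909366610149 317.48455423426776 202.29758408357688 -0.0913734990147787 [[0.6263, -0.7795, -0.0106], [-0.4511, -0.3512, -0.8204], [0.6358, 0.5186, -0.5716]] [-417.4  309.8  842.8]
top 46.50844977422427 318.33125345895616 208.80905457748375 -0.10286151450944123 [[-0.0004, -1.0, 0.0016], [-0.9794, 0.0001, -0.2018], [0.2018, -0.0017, -0.9794]] [ -95.8  585.5 1509.7]
{'time_s': 0.1, 'joints': array([ 7.16209074e+01,  1.22204146e+01, -2.00505001e+00,  7.58318881e+01,
        9.18585154e-04,  8.99990151e+01]), 'qd': array([ 0.10123929,  0.00416832,  0.00061426, -0.00330991,  0.02624591,
        0.07214647]), 'joint_torque': array([-7.02614398e-04, -6.87240458e+01,  4.87810349e+01,  1.20198002e-02,
       -1.01778330e-04,  1.86080433e-05]), 'tcp_pos': array([157.54675792, 474.19670953, 230.87653303]), 'tcp_rot': array([[-9.48996544e-01,  3.15286299e-01, -3.30830764e-04],
       [ 3.15286472e-01,  9.48996074e-01, -9.44879506e-04],
       [ 1.60495335e-05, -1.00099385e-03, -9.99999499e-01]]), 'contact_force': array([-0.67173428,  0.62323637, -0.31349231]), 'moment': array([ 0.03872652, -0.00262181,  0.01060474]), 'finger_force': 0.0, 'grip_width': 85.49673410784108}
```

View pics/a.png

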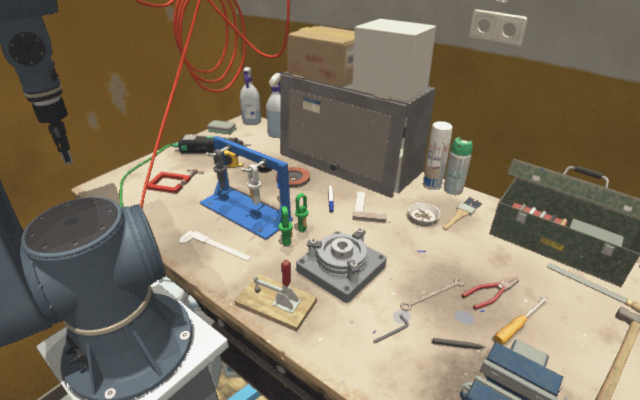

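View pics/b.png

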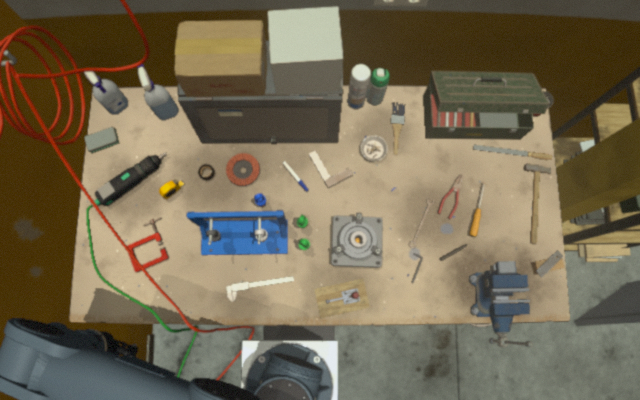

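Scene view: two shafts hang on the blue stand, at scene (222,170) and (254,187). Two green look-alikes stand at (286,225) and (302,212), and a small blue thing at top (260,200). The pulley is in its jig at scene (342,252), top (356,240). I'll enlarge the stand and the pulley to confirm which shaft is which.

```bash
cat > h.py <<'E'
import numpy as np,cv2,pickle
def ray(f,u,v):
    F=200/np.tan(np.radians(f['fovy']/2)); K=np.array([[F,0,f['cx']],[0,F,f['cy']],[0,0,1.]])
    p=cv2.undistortPoints(np.array([[[u,v]]],float),K,np.array([f['k1'],0,0,0.]))[0,0]
    R=np.array(f['R']);d=R.T@np.array([p[0],p[1],1]); return -R.T@np.array(f['t']),d
def onz(f,u,v,z):
    o,d=ray(f,u,v); return o+d*(z-o[2])/d[2]
def proj(f,X):
    F=200/np.tan(np.radians(f['fovy']/2)); c=np.array(f['R'])@np.array(X,float)+f['t']; a=c[:2]/c[2]; a=a*(1+f['k1']*(a@a))
    return a*F+[f['cx'],f['cy']]
def dep(f,u,v):
    o,d=ray(f,u,v); return o+d*f['depth'][int(round(v)),int(round(u))]
def tri(*fr):
    A=np.zeros((3,3));b=np.zeros(3)
    for f,u,v in fr:
        o,d=ray(f,u,v);d=d/np.linalg.norm(d);P=np.eye(3)-np.outer(d,d);A+=P;b+=P@o
    X=np.linalg.solve(A,b); return X,[np.round(proj(f,X)-[u,v],1) for f,u,v in fr]
E
python3 - <<'E'
from h import *
F=pickle.load(open('f0.pkl','rb'));s,t=F['scene']['color'],F['top']['color']
z=lambda im,x,y,w,h,k:cv2.resize(im[y:y+h,x:x+w],None,fx=k,fy=k,interpolation=cv2.INTER_CUBIC)
a=z(s,195,130,100,110,4)   #400x440
b=z(s,295,220,100,80,4) #400x320
top=z(t,180,200,210,75,3.8)
cv2.imwrite('pics/c.png',a[...,::-1]);
cv2.imwrite('pics/c.png',np.hstack([a,np.vstack([b,np.zeros((120,400,3),np.uint8)])])[...,::-1])
cv2.imwrite('pics/d.png',top[...,::-1])
E
```

```text
(no output)
```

View pics/c.png

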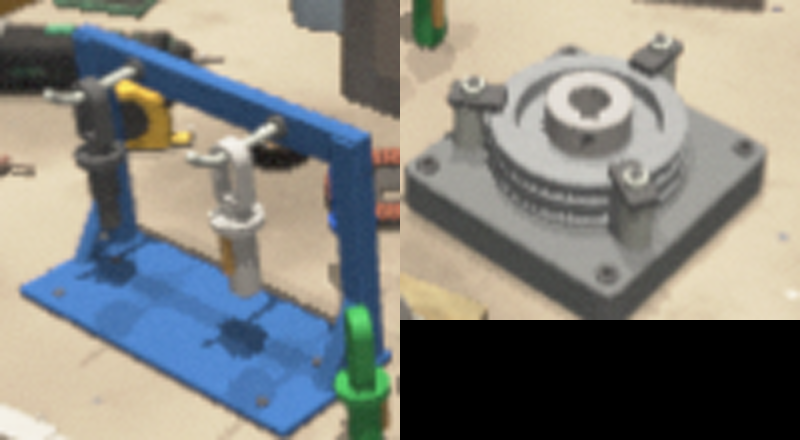

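View pics/d.png

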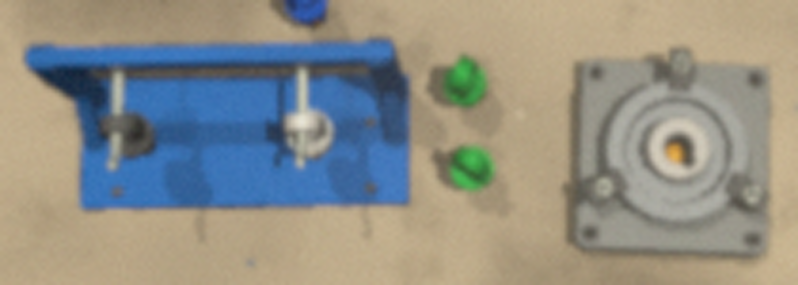

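The bright shaft with the brass key is on the right-hand hook at scene (254,187), top (260,235). The dark shaft with the thinner lower half, scene (222,170), has no key. The green pair are the look-alikes. Next I'll measure the stand, eye, hub and jig.

```bash
python3 - <<'E'
from h import *
F=pickle.load(open('f0.pkl','rb'));S,T=F['scene'],F['top']
np.set_printoptions(precision=1,suppress=True)
def cloud(f,m):
    v,u=np.nonzero(m); return np.array([dep(f,a,b) for a,b in zip(u,v)])
def blue(f,x0,y0,x1,y1):
    h=cv2.cvtColor(f['color'],cv2.COLOR_RGB2HSV); m=cv2.inRange(h,(100,130,60),(125,255,255)); k=np.zeros_like(m);k[y0:y1,x0:x1]=m[y0:y1,x0:x1]; return k
m=blue(T,180,207,292,260); P=cloud(T,m)
for lo,hi in((0,25),(190,215)):
    q=P[(P[:,2]>lo)&(P[:,2]<hi)]; r=cv2.minAreaRect(q[:,:2].astype(np.float32)); print('stand',lo,len(q),r,np.median(q[:,2]))
# jig top: gray plate
c=T['color'].astype(int); x0,y0,x1,y1=325,205,390,275
Q=np.array([dep(T,u,v) for v in range(y0,y1) for u in range(x0,x1)])
for lo,hi in((30,40),(66,76),(82,88),(88,96)):
    q=Q[(Q[:,2]>lo)&(Q[:,2]<hi)]; r=cv2.minAreaRect(q[:,:2].astype(np.float32)); print('jig',lo,len(q),r,np.median(q[:,2]),q.mean(0))
# corner triangulation of hub top centre (bright ring) in both views
for n,f,b in(('T',T,(345,225,370,255)),('S',S,(328,232,358,262))):
    g=cv2.cvtColor(f['color'],cv2.COLOR_RGB2GRAY)[b[1]:b[3],b[0]:b[2]]
    print(n);print(g)
E
```

```text
stand 0 2143 ((497.5823974609375, 161.36021423339844), (115.60591888427734, 293.0694274902344), 1.306828260421753) 10.878207976802742
stand 190 448 ((538.5565185546875, 161.28431701660156), (16.87342643737793, 292.37841796875), 1.4442003965377808) 203.3591116729375
jig 30 1069 ((481.7586669921875, -227.423095703125), (170.7760772705078, 171.2556915283203), 87.84432983398438) 35.4534962287853 [ 476.4 -224.3   35.3]
jig 66 442 ((469.0910339355469, -232.1143798828125), (145.73255920410156, 136.26441955566406), 47.69759750366211) 71.2922379674568 [ 481.6 -228.1   71.2]
jig 82 167 ((470.0592041015625, -242.98399353027344), (137.70462036132812, 157.23605346679688), 57.95962905883789) 84.84925049260892 [ 479.4 -223.6   84.8]
jig 88 59 ((500.5640869140625, -228.16326904296875), (130.51174926757812, 123.1374282836914), 86.87814331054688) 89.33436033624639 [ 483.3 -233.4   89.7]
T
[[120 139 154 167 167 169 167 163 164 157 145 139 134 138 143 146 148 156
  160 164 164 164 164 160 154]
 [142 158 165 166 168 165 158 145 144 136 132 126 127 129 130 129 128 133
  137 150 160 164 167 163 159]
 [161 
[... 5987 characters left out ...]
 94  96 103 110 115 112
  114 112 112 111 123 144 175 193 197 195 195 196]
 [200 197 196 197 182 169 150 123 115 109 109 106 103 110 113 111 115 112
  114 116 121 127 147 166 194 197 196 198 195 192]
 [196 198 198 197 197 184 177 161 141 125 122 119 121 116 115 118 122 121
  124 133 147 153 169 181 191 195 195 194 195 194]
 [196 197 197 195 198 195 193 180 173 157 151 147 145 141 138 139 141 145
  151 156 167 176 168 178 175 179 185 194 197 198]
 [199 199 196 195 196 196 194 193 182 181 179 176 178 173 171 172 171 173
  172 160 161 169 146 148 139 145 158 184 197 198]
 [195 197 196 199 196 198 199 198 196 195 196 190 194 188 182 182 182 185
  180 138 135 137 133 139 150 139 139 172 196 193]]
```

```bash
cat >> h.py <<'E'
def hub(f,b,thr,k=6):
    """outer edge of the bright hub ring and the bore+keyway blob inside it, sub-pixel by upsampling"""
    g=cv2.cvtColor(f['color'],cv2.COLOR_RGB2GRAY)[b[1]:b[3],b[0]:b[2]]
    G=cv2.GaussianBlur(cv2.resize(g,None,fx=k,fy=k,interpolation=cv2.INTER_CUBIC),(0,0),2)
    m=(G>thr).astype(np.uint8)
    cs,hi=cv2.findContours(m,cv2.RETR_CCOMP,cv2.CHAIN_APPROX_NONE)
    back=lambda c:(c.reshape(-1,2)+.5)/k-.5+[b[0],b[1]]
    n=len(cs); 
    h=[i for i in range(n) if hi[0][i][3]>=0]; i=max(h,key=lambda i:cv2.contourArea(cs[i]))
    return back(cs[hi[0][i][3]]),back(cs[i])
def world(f,c,z): return np.array([onz(f,u,v,z) for u,v in c])[:,:2]
def circ(p):
    A=np.c_[2*p,np.ones(len(p))]; s=np.linalg.lstsq(A,(p**2).sum(1),rcond=None)[0]; return s[0],s[1],np.sqrt(s[2]+s[0]**2+s[1]**2)
E
python3 - <<'E'
from h import *
F=pickle.load(open('f0.pkl','rb'));S,T=F['scene'],F['top']
np.set_printoptions(precision=1,suppress=True)
ce={}
for n,f,b,th in(('T',T,(349,230,368,250),176),('S',S,(331,237,354,254),200)):
    o,i=hub(f,b,th); W=world(f,i,85); O=world(f,o,85); print(n,'outer',circ(O),'bore',circ(W), cv2.minEnclosingCircle(O.astype(np.float32)))
    c=np.array(circ(W)[:2])
    d=W-c; r=np.hypot(*d.T); a=np.degrees(np.arctan2(d[:,1],d[:,0]))
    for lo in range(-180,180,15):
        s=(a>=lo)&(a<lo+15); print(lo, round(float(r[s].max()),1) if s.any() else None,end=' ')
    print(); e=cv2.fitEllipse(o.astype(np.float32)); ce[n]=e[0]
print(ce, tri((T,*ce['T']),(S,*ce['S'])))
# eye of keyed shaft / tip projections
for nm,X in(('hooktipK',(444.6,84,206)),('noseK',(484.4,85,73)),('shoulderK',(484.4,85,137)),('eyetopK',(484.4,85,200))):
    print(nm,proj(S,X),proj(T,X))
for f in(S,T):
    for X in((484.4,85,200),(484.4,85,140)):
        u,v=proj(f,X); print([dep(f,u+a,v+b) for a,b in((0,0),(-2,0),(2,0))])
E
```

```text
T outer (np.float64(481.82649556188676), np.float64(-227.59283642052222), np.float64(25.081045248055442)) bore (np.float64(479.7002777032731), np.float64(-228.5402594267232), np.float64(16.01287784408339)) ((481.84881591796875, -227.81088256835938), 26.016395568847656)
-180 18.3 -165 20.6 -150 20.2 -135 18.5 -120 16.0 -105 13.8 -90 13.9 -75 14.3 -60 15.0 -45 15.4 -30 16.0 -15 17.0 0 17.5 15 17.6 30 18.2 45 18.2 60 17.9 75 17.6 90 16.7 105 15.2 120 13.9 135 10.7 150 12.3 165 15.1 
S outer (np.float64(479.7083496402932), np.float64(-228.86067827617148), np.float64(24.946801435275237)) bore (np.float64(478.03676985781493), np.float64(-230.07349338073237), np.float64(16.238622501617932)) ((479.3324890136719, -229.37095642089844), 26.251331329345703)
-180 17.2 -165 18.8 -150 19.5 -135 19.8 -120 15.8 -105 13.6 -90 13.8 -75 14.5 -60 15.0 -45 15.4 -30 15.8 -15 16.7 0 17.2 15 17.8 30 17.7 45 17.8 60 17.2 75 17.2 90 16.3 105 15.5 120 14.5 135 14.4 150 13.8 165 13.8 
{'T': (358.5185241699219, 238.23558044433594), 'S': (341.9288330078125, 244.43804931640625)} (array([ 481.9, -227.6,   82.4]), [array([-0.1,  0. ]), array([ 0.1, -0. ])])
hooktipK [239.9 168.8] [258.6 244.8]
noseK [255.4 202.8] [263.6 237.9]
shoulderK [253.2 184.3] [261.3 235.1]
eyetopK [250.8 164.8] [258.9 232.1]
[array([484.8,  85.5, 199.6]), array([483.3,  92.1, 198.1]), array([490.4,  83.7, 197.7])]
[array([477.7,  77. , 146.4]), array([477.9,  85.9, 142.9]), array([482.6,  74.3, 145. ])]
[array([483.7,  84.4, 204.3]), array([483.9,  90.7, 203.1]), array([483.6,  78.2, 205.4])]
[array([481.9,  82.9, 156.9]), array([476.8,  84.9, 191.2]), array([481.4,  76.3, 160.2])]
```

>>> {"method": "jog_arm", "body": {"steps": [0,0,-2.5,0,0,0,1,0,0,-2.5,0,0,-0.1,1,0,0,-2.5,0,0,-0.1,1,0,0,-2.5,0,0,-0.1,1]}}

```text
time_s: 0.43
tcp_pos: [157.5, 474.1, 332.2]
tcp_rot: [[-1.0, 0.016, -0.0], [0.016, 1.0, -0.001], [0.0, -0.001, -1.0]]
contact_force: [0.8, 0.7, -0.5]
grip_width: 85.3
finger_force: 0.0
```

>>> {"method": "jog_arm", "body": {"steps": [-2.4,-3.1,0,0,0,0,1,-2.4,-3.1,0,0,0,0,1,-2.4,-3.1,0,0,0,0,1,-2.4,-3.1,0,0,0,0,1,-2.4,-3.1,0,0,0,0,1,-2.4,-3.1,0,0,0,0,1,-2.4,-3.1,0,0,0,0,1,-2.4,-3.1,0,0,0,0,1,-2.4,-3.1,0,0,0,0,1,-2.4,-3.1,0,0,0,-0.04,1]}}

```text
time_s: 1.27
tcp_pos: [391.7, 157.7, 331.3]
tcp_rot: [[-1.0, -0.019, -0.0], [-0.019, 1.0, 0.0], [0.0, 0.0, -1.0]]
contact_force: [0.1, 1.7, 0.2]
grip_width: 85.5
finger_force: 0.0
```

>>> {"method": "jog_arm", "body": {"steps": [-2,-3.1,0,0,0,0,1,-2,-3,0,0,0,0,1,0,0,0,0,0,0,1]}}

```text
time_s: 1.52
tcp_pos: [434.6, 94.9, 330.6]
tcp_rot: [[-1.0, -0.015, -0.001], [-0.015, 1.0, -0.002], [0.001, -0.002, -1.0]]
contact_force: [1.2, 1.5, -0.0]
grip_width: 85.4
finger_force: 0.0
```

```bash
python3 - <<'E'
from bench import *
import cv2,pickle,numpy as np
s=get_state();print(s['time_s'],s['joints'].round(1),s['tcp_pos'].round(1),s['tcp_rot'].round(3).tolist())
f=grab_frame('wrist');pickle.dump(f,open('w1.pkl','wb'));cv2.imwrite('pics/w1.png',f['color'][...,::-1])
R=np.array(f['R']);print(-R.T@f['t'],R.round(3).tolist(),f['fovy'])
E
```

```text
1.5167 [12.4  6.   5.  89.  -0.1 11.5] [434.6  94.9 330.6] [[-1.0, -0.015, -0.001], [-0.015, 1.0, -0.002], [0.001, -0.002, -1.0]]
[351.01974113  95.02264517 473.39002688] [[-0.015, 1.0, -0.002], [0.946, 0.015, 0.323], [0.323, 0.003, -0.946]] 64.159681144592
```

View pics/w1.png

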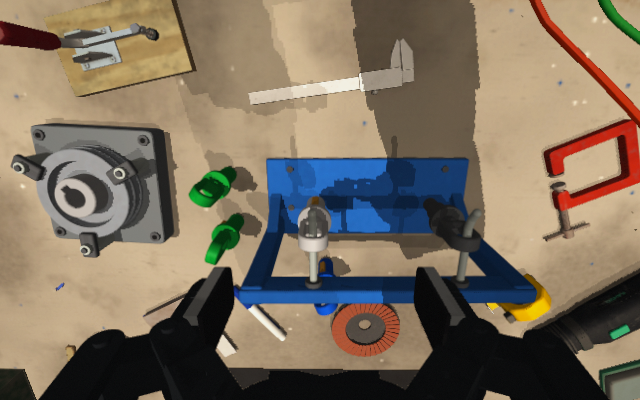

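Wrist view: the bright shaft with its brass key toward the robot is at (315,205) and its hook at (313,245). The dark shaft is at (465,240). The pulley at (75,195) has its keyway notch at about (62,187), toward -x and -y. Next I'll measure the eye and refine the hub.

```bash
python3 - <<'E'
from h import *
np.set_printoptions(precision=1,suppress=True)
W=pickle.load(open('w1.pkl','rb'));F=pickle.load(open('f0.pkl','rb'));S,T=F['scene'],F['top']
h=cv2.cvtColor(W['color'],cv2.COLOR_RGB2HSV)
L=[]
for v in range(185,292):
    for u in range(290,340):
        if h[v,u,1]<110 or True:
            p=dep(W,u,v); L.append([*p,u,v,h[v,u,1],h[v,u,0]])
L=np.array(L); L=L[(abs(L[:,0]-484)<60)&(abs(L[:,1]-85)<35)]
for lo,hi in((130,140),(140,150),(150,160),(160,170),(170,180),(180,190),(190,197),(197,202),(202,206),(206,212)):
    q=L[(L[:,2]>lo)&(L[:,2]<hi)&(L[:,5]<110)]
    if len(q)>3: print(lo,len(q),'x',q[:,0].min(),q[:,0].max(),'y',np.percentile(q[:,1],[2,50,98]),'v',q[:,4].min(),q[:,4].max())
# shoulder top face: z ~141
q=L[(abs(L[:,2]-141)<3)&(L[:,5]<110)]; 
if len(q): print('shoulder top',cv2.minEnclosingCircle(q[:,:2].astype(np.float32)),np.median(q[:,2]))
b=(35,150,125,250)
g=cv2.cvtColor(W['color'],cv2.COLOR_RGB2GRAY)
print([(n,[p.round(1) for p in (proj(W,(481,-228,85)),)]) for n in 'h'])
Q=np.array([dep(W,u,v) for v in range(120,260) for u in range(15,180)])
for z in (35,71,85):
    q=Q[abs(Q[:,2]-z)<2.5]; q=q[np.hypot(q[:,0]-481,q[:,1]+228)<(150 if z==35 else 70 if z==71 else 29)]; print(z,len(q),np.median(q[:,2]),cv2.minEnclosingCircle(q[:,:2].astype(np.float32)),cv2.minAreaRect(q[:,:2].astype(np.float32)))
im=cv2.resize(W['color'][150:235,30:125],None,fx=6,fy=6,interpolation=cv2.INTER_CUBIC)
im2=cv2.resize(W['color'][170:300,290:345],(230,510),interpolation=cv2.INTER_CUBIC)
cv2.imwrite('pics/e.png',np.hstack([im,im2])[...,::-1])
E
```

```text
130 86 x 467.40006033727104 503.7314543265894 y [ 68.8  87.1 103. ] v 205.0 236.0
140 299 x 467.4364302621159 502.97790546162423 y [ 67.7  89.2 103.6] v 207.0 236.0
150 141 x 478.5313112064265 493.47379699410885 y [72.1 90.4 98.9] v 219.0 234.0
160 46 x 478.90797174187276 490.7772330202937 y [ 70.8  76.6 100. ] v 223.0 233.0
170 58 x 479.12256848299154 535.5320460722846 y [70.7 76.5 99.9] v 227.0 277.0
180 83 x 478.74449847684645 534.6864996975162 y [71.4 91.4 99.9] v 231.0 280.0
190 591 x 462.3279928539214 534.12808078795 y [72.7 86.2 98.8] v 220.0 287.0
197 345 x 449.74666023973595 534.742715465516 y [76.9 85.6 94.1] v 210.0 288.0
202 65 x 448.79931512700415 458.10389154914543 y [81.3 84.7 88.3] v 210.0 219.0
206 6 x 451.58401662396045 453.2682683768145 y [84.  85.2 86.5] v 214.0 216.0
shoulder top ((486.3304138183594, 85.55492401123047), 19.090742111206055) 141.01011214557468
[('h', [array([ 73.3, 198.6])])]
35 5050 35.103262055207125 ((480.2211608886719, -226.09645080566406), 116.546875) ((479.9744873046875, -225.90414428710938), (171.12985229492188, 170.29022216796875), 87.69558715820312)
71 2851 71.02048844251738 ((483.6289978027344, -230.1291046142578), 67.53528594970703) ((480.08331298828125, -227.00665283203125), (127.8037338256836, 122.76605987548828), 30.508037567138672)
85 946 85.07307086313318 ((480.3399658203125, -226.69517517089844), 27.57124137878418) ((480.2948303222656, -225.9745330810547), (52.83268356323242, 53.11651611328125), 21.946794509887695)
```

View pics/e.png

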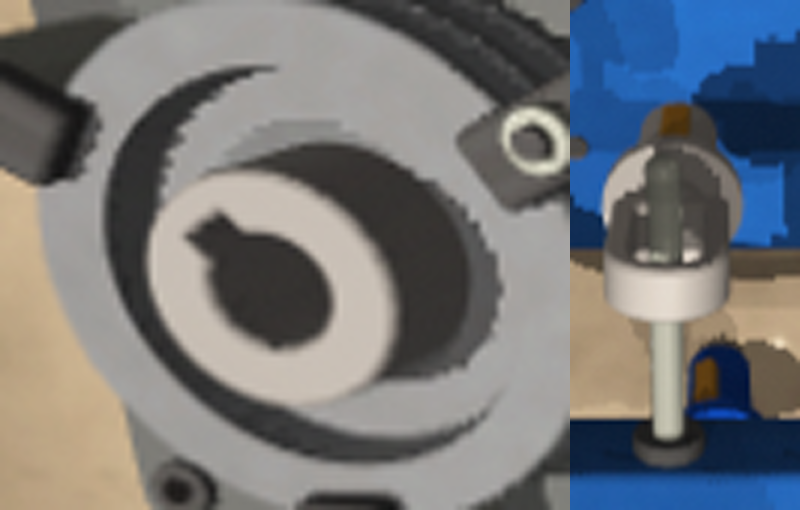

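>>> {"method": "jog_arm", "body": {"steps": [-2.6,-0.5,0,0,0,0,1,-2.5,-0.5,1.0,0,0,0,1,0,0,3,0,0,0,1,0,0,3,0,0,0,1,0,0,3,0,0,0,1,0,0,2.5,0,0,0,1,0,0,2,0,0,0,1,0,0,1.5,0,0,0,1,0,0,0,0,0,0,1,0,0,0,0,0,0,1]}}

```text
time_s: 2.4
tcp_pos: [482.8, 90.8, 171.2]
tcp_rot: [[-1.0, -0.02, -0.001], [-0.02, 1.0, -0.0], [0.001, -0.0, -1.0]]
contact_force: [-0.2, -0.5, 0.7]
grip_width: 85.2
finger_force: 0.0
```

```bash
python3 - <<'E'
from h import *
W=pickle.load(open('w1.pkl','rb'))
np.set_printoptions(precision=1,suppress=True)
o,i=hub(W,(50,175,102,222),140)
O=world(W,o,85);I=world(W,i,85);print(circ(O),circ(I))
c=np.array(circ(O)[:2])
for _ in range(5):
    d=I-c;r=np.hypot(*d.T);s=r<14.5; c=np.array(circ(I[s])[:2])
print('bore',circ(I[s]))
d=I-c;r=np.hypot(*d.T);n=d[r>15.5];print('notch',len(n),r.max(),np.degrees(np.arctan2(n[:,1].mean(),n[:,0].mean())),180)
from bench import *
f=grab_frame('wrist');pickle.dump(f,open('w2.pkl','wb'));
g=grab_frame('scene');pickle.dump(g,open('s2.pkl','wb'))
cv2.imwrite('pics/f.png',np.hstack([cv2.resize(f['color'][180:400,200:440],(436,400)),cv2.resize(g['color'][120:220,200:290],(360,400))])[...,::-1])
E
```

```text
(np.float64(482.0227551733621), np.float64(-223.5531358243251), np.float64(29.248637922690218)) (np.float64(478.60820447086337), np.float64(-227.47754100525535), np.float64(14.674579911019492))
bore (np.float64(480.1335739432613), np.float64(-226.27747265576184), np.float64(13.81387895960918))
notch 74 20.035594673501436 -143.41131411457465 180
```

View pics/f.png

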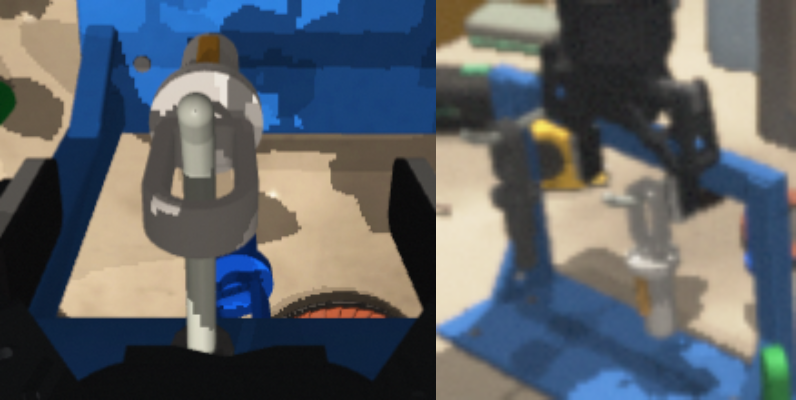

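The shaft's eye sits between the open fingers but about 5 mm to the -y side, so I centre, go down and close.

>>> {"method": "jog_arm", "body": {"steps": [-0.3,-0.5,0,0,0,0,1,0,0,0,0,0,0,1,0,0,0.7,0,0,0,1,0,0,0.7,0,0,0,1,0,0,0,0,0,0,1]}}

```text
time_s: 2.92
tcp_pos: [485.9, 85.2, 155.7]
tcp_rot: [[-1.0, -0.019, -0.002], [-0.019, 1.0, -0.0], [0.002, -0.0, -1.0]]
contact_force: [0.2, -0.0, -0.0]
grip_width: 85.4
finger_force: 0.0
```

>>> {"method": "jog_arm", "body": {"steps": [0,0,0,0,0,0,0.3,0,0,0,0,0,0,0.2,0,0,0,0,0,0,0,0,0,0,0,0,0,0,0,0,0,0,0,0,0,0,0,0,0,0,0,0,0,0,0,0,0,0,0,0,0,0,0,0,0,0]}}

```text
time_s: 3.58
tcp_pos: [487.0, 85.4, 157.7]
tcp_rot: [[-1.0, -0.019, 0.001], [-0.019, 1.0, 0.0], [-0.001, 0.0, -1.0]]
contact_force: [-0.4, -2.2, 6.2]
grip_width: 28.8
finger_force: 59.0
```

>>> {"method": "jog_arm", "body": {"steps": [0,0,-0.7,0,0,0,0,0,0,-0.7,0,0,0,0,0,0,-0.6,0,0,0,0,0,0,0,0,0,0,0,0,0,0,0,0,0,0]}}

```text
time_s: 4.0
tcp_pos: [486.8, 85.4, 177.7]
tcp_rot: [[-1.0, -0.019, 0.001], [-0.019, 1.0, 0.0], [-0.001, 0.0, -1.0]]
contact_force: [0.2, 0.3, -2.9]
grip_width: 29.3
finger_force: 59.6
```

```bash
python3 - <<'E'
from bench import *
s=get_state();print(s['tcp_pos'],s['contact_force'],s['moment'],s['grip_width'],s['finger_force'])
E
```

```text
[486.82510633  85.41768492 177.67290923] [ 0.17771406  0.34812712 -2.91754585] [ 0.02139291  0.00444599 -0.02733114] 29.268392123857566 59.61062517017126
```

>>> {"method": "jog_arm", "body": {"steps": [1,0,0,0,0,0,0,1.5,0,0,0,0,0,0,1.5,0,0,0,0,0,0,1.5,0,0,0,0,0,0,1.5,0,0,0,0,0,0,2,0,0,0,0,0,0,1,0,0,0,0,0,0,0,0,0,0,0,0,0]}}

```text
time_s: 4.67
tcp_pos: [384.5, 83.3, 177.2]
tcp_rot: [[-1.0, -0.02, -0.001], [-0.02, 1.0, -0.0], [0.001, -0.0, -1.0]]
contact_force: [1.1, 0.7, -3.0]
grip_width: 29.3
finger_force: 59.6
```

```bash
python3 - <<'E'
from bench import *
s=get_state();print(s['tcp_pos'],s['contact_force'],s['moment'],s['grip_width'],s['joints'])
E
```

```text
[384.51616846  83.32041778 177.20585809] [ 1.05253099  0.72924656 -3.01114788] [ 0.01799373 -0.08076525  0.02035167] 29.342456381082112 [ 1.22217573e+01  8.41268632e-01 -2.28107692e+01  6.63884296e+01
  5.71792658e-03  1.11001889e+01]
```

>>> {"method": "jog_arm", "body": {"steps": [0,0,-1.7,0,0,-0.1,0,0,0,-1.7,0,0,-0.1,0,0,0,-1.7,0,0,-0.1,0,0,0,-1.7,0,0,-0.1,0,0,0,-1.7,0,0,-0.1,0,0,0,-1.7,0,0,-0.1,0,0,0,0,0,0,0,0,0,0,0,0,0,0,0]}}

```text
time_s: 5.33
tcp_pos: [387.4, 83.6, 279.2]
tcp_rot: [[-0.816, -0.578, 0.001], [-0.578, 0.816, 0.0], [-0.001, -0.001, -1.0]]
contact_force: [0.0, 0.6, -3.1]
grip_width: 29.3
finger_force: 60.2
```

```bash
cat > go.py <<'E'
import sys,numpy as np
from bench import *
s=get_state();R=np.array(s['tcp_rot']);np.set_printoptions(precision=2,suppress=True)
t=np.array([float(x) for x in sys.argv[1:4]])
print('t',s['time_s'],'pos',s['tcp_pos'],'F',s['contact_force'],'M',s['moment'],'w',s['grip_width'])
print('yaw of shaft x',np.degrees(np.arctan2(-R[1,0],-R[0,0])),'tilt',R[:,2],'tool shift cm',R.T@(t-s['tcp_pos'])/10)
E
python3 go.py 480.5 -227 277
```

```text
t 5.3333 pos [387.41  83.56 279.2 ] F [ 0.05  0.61 -3.08] M [ 0.02  0.02 -0.03] w 29.255707557302795
yaw of shaft x 35.29750198644026 tilt [ 0.  0. -1.] tool shift cm [ 10.35 -30.73   0.22]
```

>>> {"method": "jog_arm", "body": {"steps": [1,-3,0,0,0,0,0,1,-3,0,0,0,0,0,1,-3,0,0,0,0,0,1,-3,0,0,0,0,0,1,-3,0,0,0,0,0,1,-3,0,0,0,0,0,1,-3,0,0,0,0,0,1,-3,0,0,0,0,0,1,-3,0,0,0,0,0,1,-3,0,0,0,0,0]}}

```text
time_s: 6.17
tcp_pos: [479.2, -220.5, 277.6]
tcp_rot: [[-0.817, -0.577, -0.002], [-0.577, 0.817, 0.001], [0.001, 0.001, -1.0]]
contact_force: [0.6, 0.2, -2.0]
grip_width: 29.2
finger_force: 60.7
```

>>> {"method": "jog_arm", "body": {"steps": [0,0,0,0,0,0,0,0,0,0,0,0,0,0,0,0,0,0,0,0,0]}}

```text
time_s: 6.42
tcp_pos: [479.0, -218.7, 278.0]
tcp_rot: [[-0.816, -0.578, -0.002], [-0.578, 0.816, 0.001], [0.001, 0.002, -1.0]]
contact_force: [0.8, 0.2, -2.8]
grip_width: 29.3
finger_force: 61.4
```

```bash
python3 go.py 480.5 -227 277; python3 - <<'E'
from bench import *
import pickle,cv2,numpy as np
F={n:grab_frame(n) for n in('scene','top','wrist')};pickle.dump(F,open('f3.pkl','wb'))
cv2.imwrite('pics/g.png',np.hstack([cv2.resize(F['wrist']['color'][0:400,170:470],(450,600)),cv2.resize(F['scene']['color'][120:320,290:407],(350,600))])[...,::-1])
E
```

```text
t 6.4167 pos [ 478.95 -218.68  277.96] F [ 0.83  0.23 -2.78] M [ 0.03  0.02 -0.01] w 29.282305460671378
yaw of shaft x 35.32311667849142 tilt [-0.  0. -1.] tool shift cm [ 0.35 -0.77  0.09]
```

View pics/g.png

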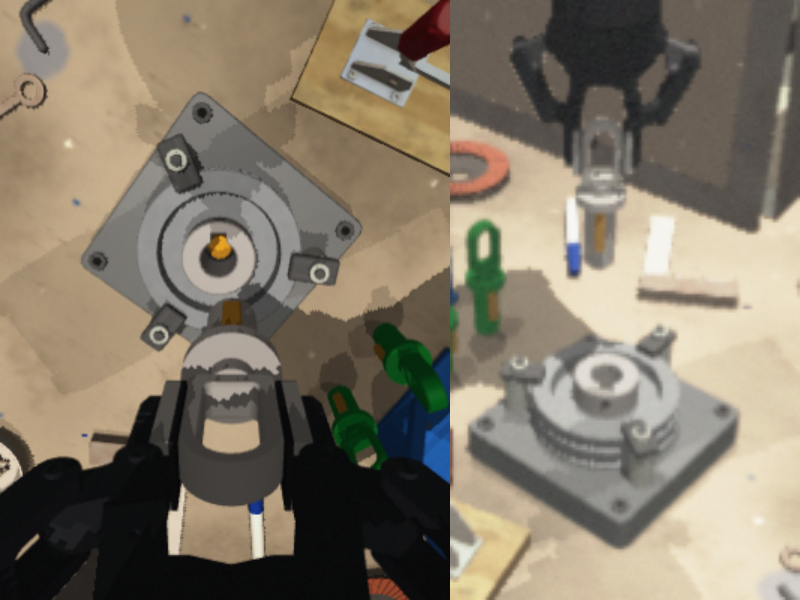

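Wrist view: the hub ring is at about (316,171) px with the keyway toward the camera's top and the brass ejector inside it. The shaft hangs straight in the fingers, key facing the keyway side. Next I'll measure hub centre, keyway angle and the shaft's axis from this same camera.

```bash
python3 - <<'E'
from h import *
np.set_printoptions(precision=1,suppress=True)
F=pickle.load(open('f3.pkl','rb'));W,S,T=F['wrist'],F['scene'],F['top']
u,v=proj(W,(480.5,-227,85));print(u,v)
b=(int(u)-45,int(v)-45,int(u)+45,int(v)+30)
P=[dep(W,a,c) for c in range(b[1],b[3]) for a in range(b[0],b[2])];P=np.array(P)
q=P[(abs(P[:,2]-85)<3)&(np.hypot(P[:,0]-480.5,P[:,1]+227)<31)];print('hub depth pts',len(q),np.median(q[:,2]),circ(cv2.convexHull(q[:,:2].astype(np.float32))[:,0].astype(float)))
m=np.zeros((400,640),np.uint8)
for c in range(b[1],b[3]):
    for a in range(b[0],b[2]):
        X=dep(W,a,c)
        if abs(X[2]-85)<4 and np.hypot(X[0]-480.5,X[1]+227)<31:m[c,a]=255
cs,hi=cv2.findContours(m,cv2.RETR_CCOMP,cv2.CHAIN_APPROX_NONE)
big=max((i for i in range(len(cs)) if hi[0][i][3]>=0),key=lambda i:cv2.contourArea(cs[i]))
print('outer',circ(world(W,cs[hi[0][big][3]].reshape(-1,2),85)))
I=world(W,cs[big].reshape(-1,2),85);c=np.array([480.3,-226.5])
for _ in range(8):
    d=I-c;r=np.hypot(*d.T);s=r<14.8;c=np.array(circ(I[s])[:2])
d=I-c;r=np.hypot(*d.T);n=d[r>15.8];print('bore',circ(I[s]),'notch',len(n),r.max(),np.degrees(np.arctan2(n[:,1].mean(),n[:,0].mean()))+180)
# shaft: points of W with z 140..250 near tool axis
t=np.array([478.95,-218.68]);yaw=np.radians(35.3);ex=np.array([np.cos(yaw),np.sin(yaw)]);ey=np.array([-ex[1],ex[0]])
L=np.array([[*dep(W,a,c)] for c in range(190,345) for a in range(250,400)])
d=L[:,:2]-t;xx=d@ex;yy=d@ey;s=np.hypot(xx,yy)<24
for z in range(200,300,8):
    k=s&(abs(L[:,2]-z)<4)
    if k.sum()>3:print(z,k.sum(),'x',xx[k].min(),xx[k].max(),'y',np.percentile(yy[k],[1,99]))
# key: brass pixels
h=cv2.cvtColor(W['color'],cv2.COLOR_RGB2HSV)[190:345,250:400].reshape(-1,3)
k=s&(h[:,0]>8)&(h[:,0]<25)&(h[:,1]>110)&(L[:,2]>150);print('key',k.sum(),xx[k].mean(),np.percentile(yy[k],[3,50,97]),np.percentile(L[k,2],[2,98]))
E
```

```text
315.00120673690526 172.52765574984863
hub depth pts 1433 85.1237192324923 (np.float64(480.7326624679542), np.float64(-226.612689214214), np.float64(26.89103763606089))
outer (np.float64(480.47602612926147), np.float64(-226.82543250783317), np.float64(26.542014680934056))
bore (np.float64(480.05452972242676), np.float64(-227.04797668687655), np.float64(13.268692277302831)) notch 16 19.32579710143102 33.97450141696751
200 60 x -11.119684941256866 -1.7636872997912556 y [-8.8 13.1]
208 68 x -10.226028475393727 -1.8978038361885885 y [-9.7 13.1]
216 76 x -15.681411043549504 -0.6977292046921706 y [-9.5 13.1]
224 125 x -16.447870037690898 -2.454593603605138 y [-8.9 12.5]
232 97 x -16.434413859780438 -6.902874800609855 y [-6.8 10.1]
240 58 x -16.38925582433648 -15.19271924974707 y [-2.   5.3]
248 38 x -16.516337263537345 -15.581747452076318 y [-1.9  5.2]
256 235 x -18.558266987582385 -2.8456221548541163 y [-15.8  19. ]
264 1533 x -18.488876565612 19.383043717441335 y [-16.2  19.4]
272 342 x -8.678002295064822 -4.754222748371354 y [-11.8  15. ]
280 1121 x -10.040108890151656 7.923658035803601 y [-14.3  17.1]
288 526 x -10.584931638767282 6.238738517844171 y [-22.8  21.6]
296 583 x -10.73377866423586 4.577166353823414 y [-22.9  21.6]
key 201 -15.798298518863328 [-2.   1.7  5.4] [205.2 247.8]
```

>>> {"method": "jog_arm", "body": {"steps": [0.4,-0.9,0,0,0,0,0,0,0,2,0,0,0,0,0,0,3,0,0,0,0,0,0,2.5,0,0,0,0,0,0,1.5,0,0,0,0,0,0,1,0,0,0,0,0,0,0,0,0,0,0,0,0,0,0,0,0,0,0,0,0,0,0,0,0]}}

```text
time_s: 7.32
tcp_pos: [481.9, -228.8, 180.5]
tcp_rot: [[-0.814, -0.58, 0.002], [-0.58, 0.814, -0.001], [-0.001, -0.002, -1.0]]
contact_force: [0.6, -0.4, -3.2]
grip_width: 29.4
finger_force: 61.3
```

```bash
python3 go.py 480.9 -228.4 172; python3 - <<'E'
from h import *
from bench import *
np.set_printoptions(precision=1,suppress=True)
F={n:grab_frame(n) for n in('scene','top','wrist')};pickle.dump(F,open('f4.pkl','wb'))
cv2.imwrite('pics/i.png',np.hstack([cv2.resize(F['wrist']['color'][80:320,220:420],(500,600),interpolation=cv2.INTER_CUBIC),cv2.resize(F['scene']['color'][160:300,307:377],(300,600),interpolation=cv2.INTER_CUBIC)])[...,::-1])
E
```

```text
t 7.3167 pos [ 481.92 -228.83  180.54] F [ 0.64 -0.37 -3.19] M [-0.01 -0.07  0.01] w 29.430970386180533
yaw of shaft x 35.48097276133199 tilt [ 0. -0. -1.] tool shift cm [0.06 0.1  0.85]
```

View pics/i.png

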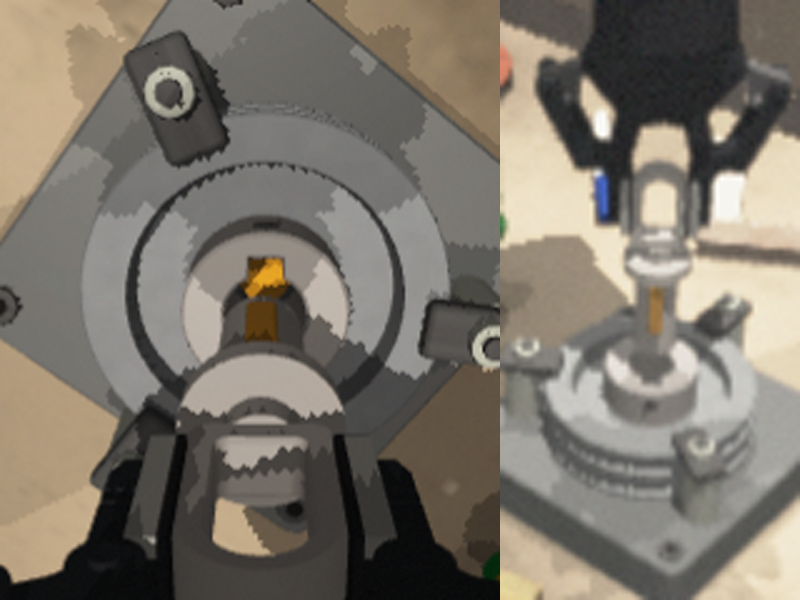

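The shaft is over the bore, with the key in line with the keyway to within about a millimetre. I'll measure the remaining lateral offset in this view.

```bash
python3 - <<'E'
from h import *
np.set_printoptions(precision=1,suppress=True)
F=pickle.load(open('f4.pkl','rb'));W=F['wrist']
t=np.array([481.92,-228.83]);yaw=np.radians(35.5);ex=np.array([np.cos(yaw),np.sin(yaw)]);ey=np.array([-ex[1],ex[0]])
U,V=np.meshgrid(np.arange(220,420),np.arange(80,320));U,V=U.ravel(),V.ravel()
L=np.array([dep(W,a,c) for a,c in zip(U,V)]);d=L[:,:2]-t;X=d@ex;Y=d@ey;Z=L[:,2];r=np.hypot(X,Y)
h=np.array([cv2.cvtColor(W['color'],cv2.COLOR_RGB2HSV)[c,a] for a,c in zip(U,V)])
k=(abs(Z-85)<3)&(r<31);hull=cv2.convexHull(np.c_[X,Y][k].astype(np.float32))[:,0].astype(float)
print('hub',k.sum(),circ(hull[hull[:,0]<5]),circ(hull))
for z in(115,150,162,167,180):
    k=(abs(Z-z)<3)&(r<24);print(z,k.sum(),'x',np.percentile(X[k],[1,99]),'y',np.percentile(Y[k],[1,99]))
br=(h[:,0]>8)&(h[:,0]<25)&(h[:,1]>110)&(r<24)
k=br&(Z>100);print('key',k.sum(),X[k].min(),np.percentile(Y[k],[3,50,97]),np.percentile(Z[k],[2,98]))
k=br&(Z<84);print('ejector thru keyway',k.sum(),np.percentile(X[k],[3,97]),np.percentile(Y[k],[3,50,97]),np.median(Z[k]))
E
```

```text
bash:   954 Killed                     python3 - <<'E'
from h import *
np.set_printoptions(precision=1,suppress=True)
F=pickle.load(open('f4.pkl','rb'));W=F['wrist']
t=np.array([481.92,-228.83]);yaw=np.radians(35.5);ex=np.array([np.cos(yaw),np.sin(yaw)]);ey=np.array([-ex[1],ex[0]])
U,V=np.meshgrid(np.arange(220,420),np.arange(80,320));U,V=U.ravel(),V.ravel()
L=np.array([dep(W,a,c) for a,c in zip(U,V)]);d=L[:,:2]-t;X=d@ex;Y=d@ey;Z=L[:,2];r=np.hypot(X,Y)
h=np.array([cv2.cvtColor(W['color'],cv2.COLOR_RGB2HSV)[c,a] for a,c in zip(U,V)])
k=(abs(Z-85)<3)&(r<31);hull=cv2.convexHull(np.c_[X,Y][k].astype(np.float32))[:,0].astype(float)
print('hub',k.sum(),circ(hull[hull[:,0]<5]),circ(hull))
for z in(115,150,162,167,180):
    k=(abs(Z-z)<3)&(r<24);print(z,k.sum(),'x',np.percentile(X[k],[1,99]),'y',np.percentile(Y[k],[1,99]))
br=(h[:,0]>8)&(h[:,0]<25)&(h[:,1]>110)&(r<24)
k=br&(Z>100);print('key',k.sum(),X[k].min(),np.percentile(Y[k],[3,50,97]),np.percentile(Z[k],[2,98]))
k=br&(Z<84);print('ejector thru keyway',k.sum(),np.percentile(X[k],[3,97]),np.percentile(Y[k],[3,50,97]),np.median(Z[k]))
E
```

```bash
cat > rel.py <<'E'
from h import *
np.set_printoptions(precision=1,suppress=True)
def rel(W,t,yaw,zs):
    yaw=np.radians(yaw);ex=np.array([np.cos(yaw),np.sin(yaw)]);ey=np.array([-ex[1],ex[0]])
    U,V=np.meshgrid(np.arange(220,420),np.arange(80,320));U,V=U.ravel(),V.ravel()
    F=200/np.tan(np.radians(W['fovy']/2));K=np.array([[F,0,W['cx']],[0,F,W['cy']],[0,0,1.]])
    p=cv2.undistortPoints(np.c_[U,V].astype(float)[:,None],K,np.array([W['k1'],0,0,0.]))[:,0]
    L=(np.c_[p,np.ones(len(p))]*W['depth'][V,U][:,None]-W['t'])@np.array(W['R'])
    d=L[:,:2]-t;X=d@ex;Y=d@ey;Z=L[:,2];r=np.hypot(X,Y);h=cv2.cvtColor(W['color'],cv2.COLOR_RGB2HSV)[V,U]
    k=(abs(Z-85)<3)&(r<31);hull=cv2.convexHull(np.c_[X,Y][k].astype(np.float32))[:,0].astype(float)
    print('hub',k.sum(),circ(hull[hull[:,0]<5]),circ(hull))
    for z in zs:
        k=(abs(Z-z)<3)&(r<24)
        if k.any():print(z,k.sum(),'x',np.percentile(X[k],[1,99]),'y',np.percentile(Y[k],[1,99]))
    br=(h[:,0]>8)&(h[:,0]<25)&(h[:,1]>110)&(r<24)
    for n,k in(('key',br&(Z>87)),('thru keyway',br&(Z<84))):
        if k.any():print(n,k.sum(),X[k].min(),np.percentile(Y[k],[3,50,97]),np.percentile(Z[k],[2,98]))
E
python3 -c "
from rel import *
rel(pickle.load(open('f4.pkl','rb'))['wrist'],[481.92,-228.83],35.5,(115,150,160,165,180))"
```

```text
hub 1861 (np.float64(0.1662326499795534), np.float64(2.3571702947362922), np.float64(26.85874681388824)) (np.float64(0.24886919963880413), np.float64(2.3939961818857682), np.float64(26.916244761005206))
115 52 x [-10.4  -2.5] y [-9.9 12.7]
150 30 x [-16.9 -15.9] y [-2.3  4.5]
160 375 x [-18.7  17.7] y [-16.7  18.5]
165 1492 x [-18.3  18.1] y [-16.7  18.8]
180 1048 x [-7.1  6.5] y [-13.   14.7]
key 195 -17.06745115314203 [-2.5  1.2  5. ] [121.8 149.2]
thru keyway 226 -10.31737471445171 [-4.3  3.   9.4] [42.  44.9]
```

>>> {"method": "jog_arm", "body": {"steps": [-0.04,0.12,0,0,0,0,0,0,0,0.3,0,0,0,0,0,0,0.3,0,0,0,0,0,0,0.2,0,0,0,0,0,0,0.2,0,0,0,0,0,0,0.2,0,0,0,0,0,0,0.2,0,0,0,0,0,0,0.2,0,0,0,0,0,0,0,0,0,0,0]}}

```text
time_s: 8.22
tcp_pos: [480.7, -227.3, 162.8]
tcp_rot: [[-0.814, -0.58, -0.001], [-0.58, 0.814, 0.0], [0.0, 0.001, -1.0]]
contact_force: [-0.4, 1.0, -3.3]
grip_width: 29.2
finger_force: 61.4
```

```bash
python3 go.py 481.5 -227.6 160
```

```text
t 8.2167 pos [ 480.7  -227.25  162.85] F [-0.38  0.96 -3.32] M [-0.03  0.02  0.02] w 29.21236507039267
yaw of shaft x 35.47631197490749 tilt [-0.  0. -1.] tool shift cm [-0.05 -0.07  0.28]
```

No contact with the nose about 7 mm in. Continuing down, short of the key depth.

>>> {"method": "jog_arm", "body": {"steps": [0,0,0.2,0,0,0,0,0,0,0.2,0,0,0,0,0,0,0.2,0,0,0,0,0,0,0.2,0,0,0,0,0,0,0.1,0,0,0,0,0,0,0,0,0,0,0,0,0,0,0,0,0,0]}}

```text
time_s: 8.8
tcp_pos: [480.9, -227.3, 154.3]
tcp_rot: [[-0.814, -0.58, -0.0], [-0.58, 0.814, -0.0], [0.0, 0.0, -1.0]]
contact_force: [-0.4, -0.0, -3.0]
grip_width: 28.9
finger_force: 61.4
```

```bash
python3 go.py 481.5 -227.6 150; python3 -c "
from rel import *
from bench import *
s=get_state();rel(grab_frame('wrist'),s['tcp_pos'][:2],35.5,(95,140,148,170))"
```

```text
t 8.8 pos [ 480.9  -227.31  154.29] F [-0.42 -0.02 -3.  ] M [-0.01 -0.03  0.03] w 28.876109805172177
yaw of shaft x 35.47862394895033 tilt [-0. -0. -1.] tool shift cm [-0.03 -0.06  0.43]
hub 2054 (np.float64(0.035597757463947076), np.float64(0.5815318695442215), np.float64(26.852543052490386)) (np.float64(0.0985463941888123), np.float64(0.5886834412594624), np.float64(26.896773849105166))
95 72 x [-16.6  -2.6] y [-9.8 12.4]
140 1180 x [-18.1  18. ] y [-16.5  18.9]
148 283 x [-8.8 -5.7] y [-12.6  14.8]
170 454 x [-11.   3.] y [-22.7  21.4]
key 194 -17.02168659684721 [-2.4  1.3  5. ] [ 95.3 123.6]
thru keyway 80 -18.35271667303575 [-5.3  1.   6.4] [41.8 83.8]
```

>>> {"method": "jog_arm", "body": {"steps": [0,-0.04,0.2,0,0,0,0,0,0,0.2,0,0,0,0,0,0,0.2,0,0,0,0,0,0,0.1,0,0,0,0,0,0,0.1,0,0,0,0,0,0,0.1,0,0,0,0,0,0,0.1,0,0,0,0,0,0,0,0,0,0,0]}}

```text
time_s: 9.52
tcp_pos: [481.1, -227.6, 144.1]
tcp_rot: [[-0.814, -0.58, -0.0], [-0.58, 0.814, 0.0], [0.0, 0.0, -1.0]]
contact_force: [-0.4, -0.1, -3.2]
grip_width: 29.3
finger_force: 61.4
```

```bash
python3 go.py 481.5 -227.6 150
```

```text
t 9.5167 pos [ 481.06 -227.61  144.13] F [-0.39 -0.13 -3.17] M [-0.04 -0.04  0.06] w 29.262122806421424
yaw of shaft x 35.47881277044052 tilt [-0.  0. -1.] tool shift cm [-0.04 -0.02 -0.59]
```

No contact force, and the key's lower end is at about the face level. Continuing in 1 mm steps.

>>> {"method": "jog_arm", "body": {"steps": [0,0,0.1,0,0,0,0,0,0,0.1,0,0,0,0,0,0,0.1,0,0,0,0,0,0,0.1,0,0,0,0,0,0,0.1,0,0,0,0,0,0,0,0,0,0,0]}}

```text
time_s: 10.02
tcp_pos: [481.0, -227.6, 139.1]
tcp_rot: [[-0.814, -0.58, -0.0], [-0.58, 0.814, 0.0], [0.0, 0.0, -1.0]]
contact_force: [-0.1, -0.1, -2.7]
grip_width: 29.3
finger_force: 61.4
```

>>> {"method": "jog_arm", "body": {"steps": [0,0,0.1,0,0,0,0,0,0,0.1,0,0,0,0,0,0,0.1,0,0,0,0,0,0,0.1,0,0,0,0,0,0,0.1,0,0,0,0,0,0,0,0,0,0,0]}}

```text
time_s: 10.52
tcp_pos: [481.0, -227.6, 134.1]
tcp_rot: [[-0.814, -0.58, -0.0], [-0.58, 0.814, 0.0], [0.0, 0.0, -1.0]]
contact_force: [-0.1, -0.5, -3.1]
grip_width: 29.1
finger_force: 61.4
```

```bash
python3 go.py 481.5 -227.6 110;python3 -c "
from rel import *
from bench import *
s=get_state();rel(grab_frame('wrist'),s['tcp_pos'][:2],35.5,(118,130,148,160))"
```

```text
t 10.5167 pos [ 481.04 -227.62  134.09] F [-0.08 -0.48 -3.13] M [-0.01 -0.04  0.03] w 29.080755737402413
yaw of shaft x 35.47557613906015 tilt [-0.  0. -1.] tool shift cm [-0.04 -0.03  2.41]
hub 2211 (np.float64(0.0018839802441450411), np.float64(0.968983739426875), np.float64(26.834456110457776)) (np.float64(0.08727512012350723), np.float64(0.9401651835498512), np.float64(26.890079911345254))
118 1496 x [-18.4  18. ] y [-16.5  18.9]
130 506 x [-7.2  6.8] y [-13.   14.9]
148 435 x [-10.9   2.6] y [-22.7  21.3]
160 497 x [-11.4  -5.4] y [-22.7  21.2]
key 117 -16.994615763239462 [-2.3  1.3  4.9] [ 87.6 102.9]
thru keyway 36 -16.908454615990088 [-2.6  1.6  5.3] [77.9 83.7]
```

The key is in the keyway (brass seen below the face level, no force). On against the spring.

>>> {"method": "jog_arm", "body": {"steps": [0,0,0.2,0,0,0,0,0,0,0.2,0,0,0,0,0,0,0.2,0,0,0,0,0,0,0.2,0,0,0,0,0,0,0.2,0,0,0,0,0,0,0.2,0,0,0,0,0,0,0.2,0,0,0,0,0,0,0,0,0,0,0]}}

```text
time_s: 11.23
tcp_pos: [481.1, -227.7, 120.1]
tcp_rot: [[-0.814, -0.58, 0.0], [-0.58, 0.814, -0.0], [0.0, -0.0, -1.0]]
contact_force: [-0.9, 1.1, 2.6]
grip_width: 29.5
finger_force: 62.3
```

>>> {"method": "jog_arm", "body": {"steps": [0,0,0.2,0,0,0,0,0,0,0.2,0,0,0,0,0,0,0.2,0,0,0,0,0,0,0,0,0,0,0,0,0,0,0,0,0,0]}}

```text
time_s: 11.65
tcp_pos: [481.2, -227.7, 114.3]
tcp_rot: [[-0.814, -0.58, 0.0], [-0.58, 0.814, -0.0], [-0.0, -0.0, -1.0]]
contact_force: [-1.6, 1.1, 5.3]
grip_width: 29.0
finger_force: 62.5
```

```bash
python3 go.py 481.0 -227.6 109.7;python3 -c "
from rel import *
from bench import *
s=get_state();rel(grab_frame('wrist'),s['tcp_pos'][:2],35.5,(95,98,101,110,140))"
```

```text
t 11.65 pos [ 481.2  -227.68  114.29] F [-1.63  1.12  5.31] M [ 0.26  0.33 -0.04] w 29.030313284286883
yaw of shaft x 35.47815810901373 tilt [ 0. -0. -1.] tool shift cm [0.01 0.02 0.46]
hub 2073 (np.float64(-0.0249736539665302), np.float64(1.0942685727795833), np.float64(26.92985232096341)) (np.float64(-0.17854778694555487), np.float64(1.0511158143741568), np.float64(26.80992575711133))
95 1255 x [-18.5  18.1] y [-16.6  19. ]
98 1497 x [-18.4  18. ] y [-16.5  19. ]
101 425 x [-18.2  17.3] y [-16.2  18.4]
110 439 x [-7.5  6.9] y [-12.7  14.9]
140 487 x [-11.4  -5.5] y [-22.7  21.2]
thru keyway 33 -18.34055139852446 [-2.3  0.7  4.8] [79.6 83.8]
```

>>> {"method": "jog_arm", "body": {"steps": [0,0,0.1,0,0,0,0,0,0,0.1,0,0,0,0,0,0,0.1,0,0,0,0,0,0,0.05,0,0,0,0,0,0,0,0,0,0,0,0,0,0,0,0,0,0]}}

```text
time_s: 12.2
tcp_pos: [481.2, -227.7, 110.9]
tcp_rot: [[-0.814, -0.58, 0.0], [-0.58, 0.814, -0.0], [-0.0, -0.0, -1.0]]
contact_force: [-2.2, 2.2, 6.4]
grip_width: 28.8
finger_force: 62.7
```

>>> {"method": "jog_arm", "body": {"steps": [0,0,0.05,0,0,0,0,0,0,0,0,0,0,0,0,0,0,0,0,0,0]}}

```text
time_s: 12.45
tcp_pos: [481.2, -227.7, 110.4]
tcp_rot: [[-0.814, -0.58, 0.0], [-0.58, 0.814, -0.0], [-0.0, -0.0, -1.0]]
contact_force: [-0.8, 1.7, 7.0]
grip_width: 29.1
finger_force: 62.7
```

>>> {"method": "jog_arm", "body": {"steps": [0,0,0.05,0,0,0,0,0,0,0,0,0,0,0,0,0,0,0,0,0,0]}}

```text
time_s: 12.7
tcp_pos: [481.3, -227.7, 110.0]
tcp_rot: [[-0.814, -0.58, 0.0], [-0.58, 0.814, -0.0], [-0.0, -0.0, -1.0]]
contact_force: [-1.2, 1.6, 7.6]
grip_width: 29.2
finger_force: 62.8
```

>>> {"method": "jog_arm", "body": {"steps": [0,0,0.05,0,0,0,0,0,0,0,0,0,0,0,0,0,0,0,0,0,0]}}

```text
time_s: 12.95
tcp_pos: [481.3, -227.7, 110.0]
tcp_rot: [[-0.814, -0.58, 0.001], [-0.58, 0.814, -0.0], [-0.0, -0.001, -1.0]]
contact_force: [-3.0, 2.4, 15.3]
grip_width: 29.2
finger_force: 63.6
```

>>> {"method": "jog_arm", "body": {"steps": [0,0,0.05,0,0,0,0,0,0,0,0,0,0,0,0,0,0,0,0,0,0]}}

```text
time_s: 13.2
tcp_pos: [481.3, -227.6, 109.9]
tcp_rot: [[-0.814, -0.58, 0.001], [-0.58, 0.814, -0.0], [-0.001, -0.001, -1.0]]
contact_force: [-6.8, 5.0, 22.8]
grip_width: 29.2
finger_force: 64.7
```

>>> {"method": "jog_arm", "body": {"steps": [0,0,0.05,0,0,0,0,0,0,0,0,0,0,0,0,0,0,0,0,0,0]}}

```text
time_s: 13.45
tcp_pos: [481.4, -227.7, 109.9]
tcp_rot: [[-0.814, -0.58, 0.001], [-0.58, 0.814, -0.001], [-0.001, -0.001, -1.0]]
contact_force: [-9.6, 5.8, 31.4]
grip_width: 29.1
finger_force: 65.7
```

Hard stop at the predicted home height, pressing at about 31 N. A last check by depth and one picture.

```bash
python3 - <<'E'
from rel import *
from bench import *
s=get_state();W=grab_frame('wrist');S=grab_frame('scene');T=grab_frame('top')
rel(W,s['tcp_pos'][:2],35.5,(93,106,118))
L=np.array([dep(W,u,v) for v in range(80,320) for u in range(220,420)]);r=np.hypot(*(L[:,:2]-s['tcp_pos'][:2]).T)
print('shoulder top',np.median(L[(r<18)&(abs(L[:,2]-93)<4)][:,2]),'hub',np.median(L[(r>21)&(r<26)&(abs(L[:,2]-85)<4)][:,2]))
print(s['contact_force'],s['moment'],s['qd'].round(2))
cv2.imwrite('pics/j.png',np.hstack([cv2.resize(W['color'][80:320,220:420],(500,600),interpolation=cv2.INTER_CUBIC),cv2.resize(S['color'][130:300,200:285],(300,600),interpolation=cv2.INTER_CUBIC)])[...,::-1])
E
```

```text
hub 2177 (np.float64(-0.09756631576315204), np.float64(1.1973844026163363), np.float64(26.93768468424411)) (np.float64(-0.1199974464114415), np.float64(1.177019211449533), np.float64(26.923358591918536))
93 1520 x [-18.4  18. ] y [-16.6  19. ]
106 580 x [-7.3  6.7] y [-12.9  15. ]
118 371 x [-10.9   4.6] y [-22.5  21.3]
shoulder top 93.22269935013256 hub 85.14696319700077
[-9.6  5.8 31.4] [ 1.3  2.2 -0.1] [-0.   0.1  0.1  0.  -0.   0.1]
```

View pics/j.png

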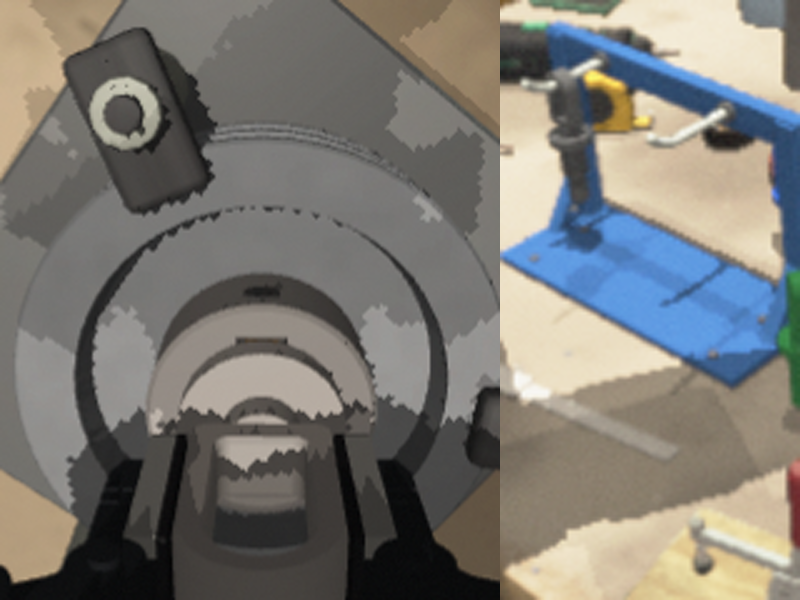

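The shoulder sits on the hub (8.1 mm from shoulder top to hub face, which is the collar's own thickness) and covers the keyway at (262,340) in the crop. The dark shaft still hangs on its hook. Handing in.

```bash
python3 -c "
from bench import *
print(job_done())"
```

```text
the job is handed in; nothing more can be done
None
```

The keyed shaft is fully home in the pulley, with its key in the keyway and its shoulder on the hub. The arm is still gripping and pressing it with about 31 N, the dark shaft still hangs on its hook, and the job was handed in at about 13.6 s (no verdict came back).

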